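# Spot a cuvette-holder bracket through the drill jig with an automatic centre punch

### The job

Take the automatic centre punch out of the tool block, put its nose into the lone bush of the drill jig (the bush that sits by itself at one end of the bush plate) down onto the bracket blank clamped inside, and press it upright, slowly and gently straight down until its spring snaps, without jamming it or driving it on to its end stop. Its spring must snap nowhere else; then stand the punch back upright, nose down and seated, in the same hole of the tool block and let go. Leave everything else undisturbed.

Things in the scene. Friction and masses are not known exactly. Their poses are not given: they have to be found in the camera images.
- punch: automatic (spring-loaded) centre punch, steel, 135 mm long, 150 g, standing point down on the floor of one of the tool block's three holes, upper 75 mm clear of the block. Barrel 14 diameter with fine dark rings, 45 to 112 mm above the point, tapering below to 9.6 at 38 mm; then a nose 8 diameter with a 6 mm conical point. Origin: the point's place when the nose is fully out; z up along the barrel
- punch_cap (a point): top of the punch's dark fluted end cap (13.6 diameter, 21 long), on its axis, 135 mm above its origin. The cap tells it from the other two tools in the block. Dropping the punch on its point can set it off
- punch_tip (a point): the punch's point, on the nose that slides up into the barrel against a hidden spring: at the punch's origin when out. The nose stays out below about 6 N; then the force climbs to about 13 N at 5 mm of travel, the striker lets go (the snap) and it falls to about 7 N by 7 mm, where the snap is complete. Hard stop at 11 mm. Pressed fast it resists more: go 10 mm/s or slower. It comes out by itself when lifted
- jig: drill jig fixed to the bench: steel base 150 x 74 x 14 mm (long along its x), four pillars, and on them an aluminium bush plate 110 x 74 x 10 mm, top 42 mm above the bench, with three dark-rimmed bush holes: one alone near the -x end, two side by side near the +x end. Black clamp knob on the +y side. Origin under the middle of the base
- lone_bush (a point): centre of the mouth of the lone bush, level with the plate's top, 33 mm from the jig's middle towards its -x end; axes as the jig's. Vertical hole 9.5 diameter, 1 mm chamfer, right through the plate. Beneath it the flat aluminium bracket blank is clamped; blanks differ in thickness, so the blank's top lies anywhere from 10.5 to 24 mm below this point
- toolblock: beech tool block fixed to the bench, 50 x 150 x 66 mm (long along its y), with three vertical blind holes, 16 mm diameter for the first 31 mm and 10 mm wide below that (floor 60 mm deep, 6 mm above the bench), in a row along its y: at the middle and 45 mm to either side; 1.5 mm chamfers. Each holds one tool. Origin under its middle
- pinpunch: plain dark steel pin punch, 110 tall, body 13.6 diameter with a 6 mm pin below, standing in one of the other holes of the tool block; it has no cap. Leave it alone. Origin at its lower end, z up along it
- deburrer: deburring tool, 118 tall, with a black plastic handle up to 19 diameter, standing in one of the other holes of the tool block. Leave it alone. Origin at its lower end, z up along it
- bracket: finished aluminium angle bracket, foot 70 x 24 x 6 mm with an upright lug 36 high, lying on the bench. Leave it alone. Origin under the middle of the foot
- screwdriver: screwdriver 150 long lying on the bench, grey handle. Leave it alone. Origin under its middle
- flask: conical glass flask 92 high, 64 wide at the foot, at the far side. Leave it alone. Origin under its middle
- screwjar: clear jar with white lid, 48 diameter, 60 high, at the far side. Leave it alone. Origin under its middle

How it is judged:
By the outcome, as a careful person would: the job done as asked, in the order asked, and still so for the second after the job is handed in, with the robot touching nothing.
It also fails if it takes over 64 s, if anything falls off the work surface, if the arm or the gripper's body presses on something with over 40 N, if the wrist force passes 120 N, or if a joint passes its speed limit or range.

### The arm

A 7-joint arm with a two-finger parallel gripper is mounted at the origin on the work surface. World frame = base frame: x ahead of the robot, y to its left, z up, the work surface at z = 0. Lengths are in m, angles in rad, forces in N, time in s.
With the tool pointing down it reaches from about 0.425 to 0.95 m from the base axis. Payload 4.7 kg.
Tool frame: the origin (TCP) lies between the finger pads; the fingertips stand 25 mm ahead of it and the grasp point (between the pads) lies 6 mm ahead of it; x points along the fingers, z is the direction in which the jaws open and shut, and the axes are right-handed (so a half turn about x gives the same grasp; the last joint's range is limited). The gripper opens to 85 mm and grips with 20 to 120 N. Pads are 22 mm wide; open, the fingers measure 114 mm over their backs; the gripper's body (76 mm by 85 mm) begins 54 mm behind the grasp point. The pads swing forward as they close: fully open they stand 13 mm farther back than shut.
Start: joints at [1.295, 0.469, -0.049, 1.532, 0.024, 1.141, -0.082], TCP at [0.165, -0.655, 0.256] pointing down, gripper open.
Joint ranges: [-2.59, 2.59], [-0.33, 1.99], [-1.39, 1.29], [0.1, 2.45], [-1.04, 4.18], [0.21, 1.99], [-2.66, 2.66]. Speed limits (rad/s): [2.57, 2.57, 3.14, 3.14, 3.14, 3.14, 3.14].

### API

Orientations are given as a 3x3 rotation matrix whose columns are the frame's x, y, z axes.
In Python, from rig import * gives the robot as it stands. Calls block until the motion is done:
- movep(position, orientation): joint-space move of the TCP to a pose.
- move_l(position, attitude=None, feed=0.15, until_force=None): straight line of the TCP; attitude=None keeps the orientation; feed is the mean speed in m/s. With until_force (N) it stops when the force on the tool has changed by that much, and returns True; else False.
- move_joints(angles): joint-space move.
- command_gripper(opening, newtons=None): finger opening in m; newtons is the grip in N (None keeps the last); returns when the fingers have stopped.
- sleep(seconds).
- inverse_kinematics(position, orientation): joint angles nearest the present ones, or None.
- sense(): the state.
- camera(name): name is "side" or "top" or "wrist"; returns (picture, depth): 480x640x3 uint8, red, green, blue; 480x640 float32, m along the optical axis (not along the pixel's ray), 0 where there is no reading.
- camera_params(name): a dict with "K" (3x3 intrinsics, pixels), "dist" ([k1, k2, p1, p2, k3] as OpenCV has them; the pictures are not rectified), "position" and "rotation" of the camera in the world; the wrist camera has in their place "tool_from_camera" (4x4, takes a point from camera to tool coordinates, whose origin is the TCP and whose axes are the tool frame's). Camera axes: x right, y down, z forward; pixel columns grow to the right and rows downward; lengths in m; the calibration is good to about 2 mm. A picture is of the moment at which its call begins: read the wrist's pose just before it. camera_params takes no time and is no camera call.
A pose or a line that the arm cannot do raises Unreachable and nothing moves.
- finish_job(): hands the job in, once; it reports no verdict.
The state is a dict: "time_s": time; "joint_pos": joint angles; "qd": joint speeds; "joint_efforts": joint torques, N m; "position": TCP position; "tcp_rot": TCP orientation; "wrist_force": force on the tool from outside, world axes, zero at the start; "ft_torque": the same for the moment, N m; "finger_gap": finger opening in m.
Only numpy, scipy, OpenCV 4.12 (cv2) and the standard library are available. Lean on these libraries where they do the work, as an engineer would, in place of code of your own. Each camera call takes 0.05 s, during which the arm holds its last target.

## Working session

There is one attempt and no reset: what is moved stays moved. The work goes in short steps, each a Python script; the robot and the scene stay as the last script left them, time stands still between calls to the robot, and variables do not carry over. Pictures are saved under pics/ and viewed, and the job is handed in when it is done.

```bash
mkdir -p pics; ls; python3 - <<'E'
from rig import *
import cv2,numpy as np
for n in ["side","top","wrist"]:
    s=sense(); im,d=camera(n); cv2.imwrite(f"pics/a_{n}.png",im[:,:,::-1]); np.savez(f"a_{n}.npz",im=im,d=d,p=s["position"],R=s["tcp_rot"])
    print(n,camera_params(n))
print(sense())
E
```

```text
pics
side {'K': array([[450.11564369,   0.        , 312.11897599],
       [  0.        , 450.11564369, 236.00420235],
       [  0.        ,   0.        ,   1.        ]]), 'dist': array([-0.02951225,  0.        ,  0.        ,  0.        ,  0.        ]), 'position': array([0.33218443, 0.48603842, 0.53144351]), 'rotation': array([[-0.88121983, -0.2965105 ,  0.36814825],
       [-0.47267449,  0.5618062 , -0.67893492],
       [-0.00551663, -0.7723052 , -0.63522771]])}
top {'K': array([[534.97969501,   0.        , 325.13100003],
       [  0.        , 534.97969501, 237.71393119],
       [  0.        ,   0.        ,   1.        ]]), 'dist': array([-0.06805211,  0.        ,  0.        ,  0.        ,  0.        ]), 'position': array([0.39715379, 0.01190183, 1.03808864]), 'rotation': array([[ 0.01773444, -0.98430411,  0.17558732],
       [-0.99974448, -0.01991901, -0.01068676],
       [ 0.01401654, -0.17535293, -0.98440586]])}
wrist {'K': array([[340.77848311,   0.        , 318.21721307],
       [  0.        , 340.77848311, 241.59621867],
       [  0.        ,   0.        ,   1.        ]]), 'di
[... 577 characters left out ...]
: array([ 3.64004288e-06, -3.22247458e-03, -3.08432089e-03, -2.71333995e-03,
       -1.94668949e-04, -7.87702943e-04,  6.33726941e-04]), 'joint_efforts': array([ 4.41508155e-04, -5.10766160e+01, -4.67630674e-02, -2.37978244e+01,
        1.07463368e-02,  5.38203269e-03, -1.54085990e-05]), 'position': array([ 0.16482192, -0.65414092,  0.25549502]), 'tcp_rot': array([[-4.45534872e-04,  9.69689887e-01,  2.44338545e-01],
       [ 1.44488506e-03,  2.44338938e-01, -9.69688814e-01],
       [-9.99998857e-01, -7.89890691e-05, -1.50995195e-03]]), 'wrist_force': array([-0.1881453 ,  0.27358685, -0.44254767]), 'ft_torque': array([-0.00110614,  0.00455866,  0.02333352]), 'finger_gap': 0.08514659688507988}
```

View pics/a_top.png

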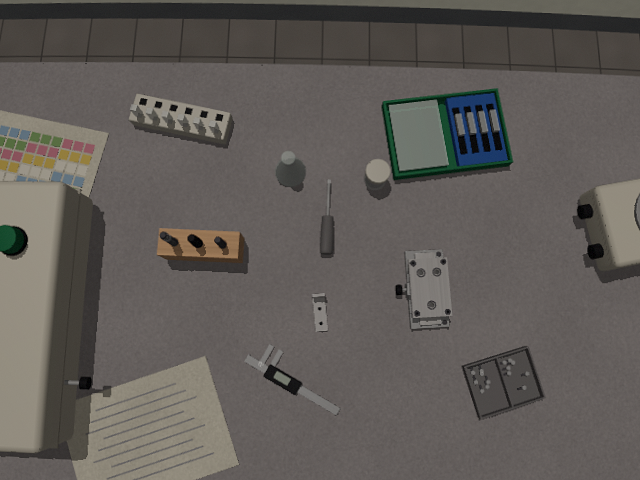

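View pics/a_side.png

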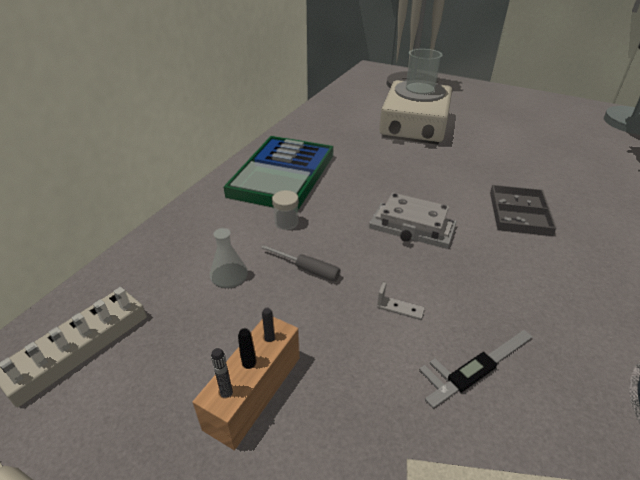

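View pics/a_wrist.png

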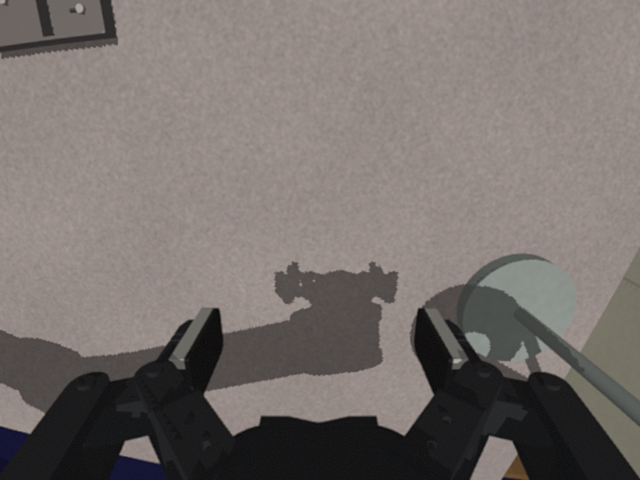

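The top view shows the tool block at about (200,245) with its three tools. The punch, with the fluted cap, is the leftmost in the top view and the nearest in the side view at (220,370). The jig is at (430,290), its lone bush near (432,304) and the pair near (421/437,272). Next I'll localise both.

```bash
cat > h.py <<'E'
import numpy as np, cv2
from rig import *
def ray(cp,uv,pos=None,R=None):
    q=cv2.undistortPoints(np.array([[uv]],float),cp["K"],cp["dist"])[0,0]
    d=np.array([q[0],q[1],1.0])
    if "rotation" in cp: return cp["position"],cp["rotation"]@d
    T=cp["tool_from_camera"]; return pos+R@T[:3,3], R@(T[:3,:3]@d)
def atz(cp,uv,z,pos=None,R=None):
    o,d=ray(cp,uv,pos,R); return o+d*(z-o[2])/d[2]
def proj(cp,P,pos=None,R=None):
    P=np.atleast_2d(P).astype(float)
    if "rotation" in cp: Rc,o=cp["rotation"],cp["position"]
    else:
        T=cp["tool_from_camera"]; Rc=R@T[:3,:3]; o=pos+R@T[:3,3]
    rv=cv2.Rodrigues(Rc.T)[0]
    return cv2.projectPoints(P,rv,-Rc.T@o,cp["K"],cp["dist"])[0][:,0]
def snap(n,f):
    s=sense(); im,d=camera(n); cv2.imwrite(f"pics/{f}.png",im[:,:,::-1]); np.savez(f"{f}.npz",im=im,d=d,p=s["position"],R=s["tcp_rot"]); return s,im,d
E
python3 - <<'E'
import cv2
a=cv2.imread("pics/a_top.png")
c=lambda x,y,w,h,k:cv2.resize(a[y:y+h,x:x+w],None,fx=k,fy=k,interpolation=cv2.INTER_CUBIC)
cv2.imwrite("pics/z1.png",c(150,215,100,60,8)); cv2.imwrite("pics/z2.png",c(385,240,80,100,6))
a=cv2.imread("pics/a_side.png")
cv2.imwrite("pics/z3.png",c(190,300,120,145,4)); cv2.imwrite("pics/z4.png",c(360,180,110,75,7))
E
```

```text
(no output)
```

View pics/z1.png

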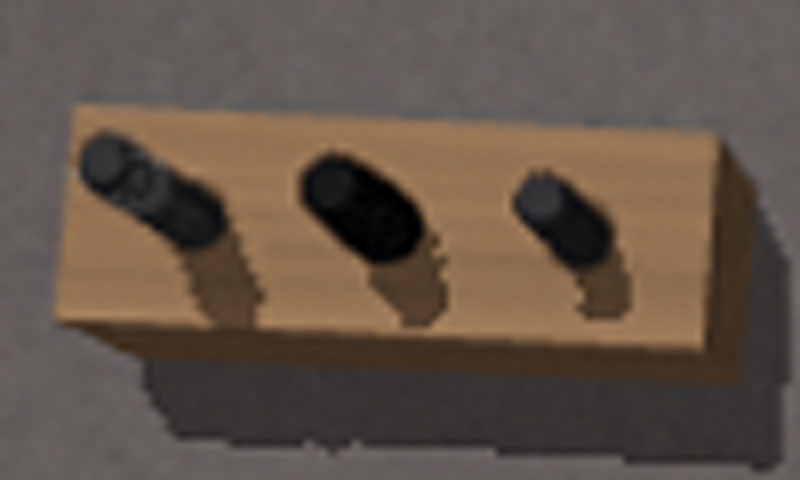

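View pics/z2.png

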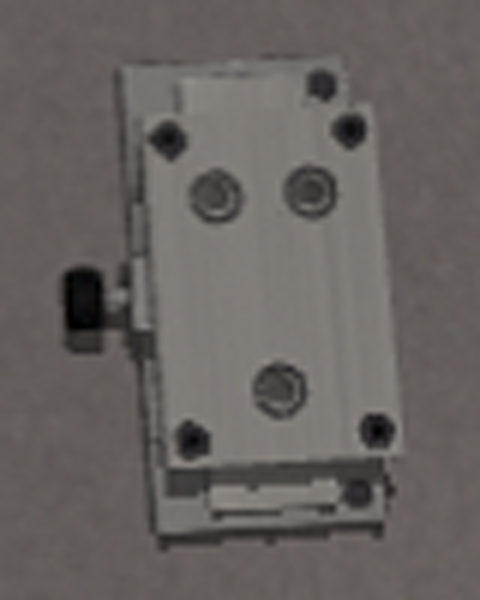

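View pics/z3.png

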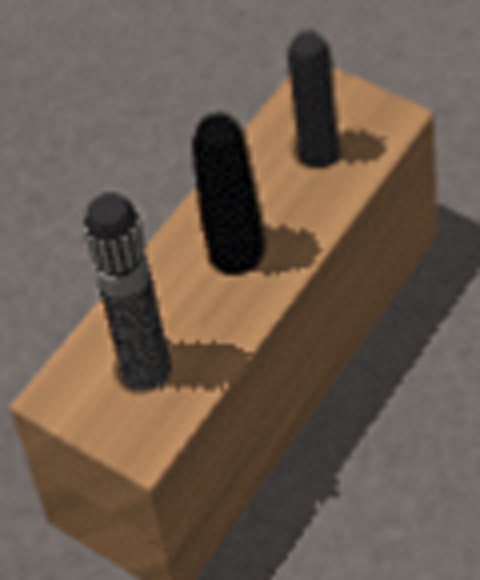

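View pics/z4.png

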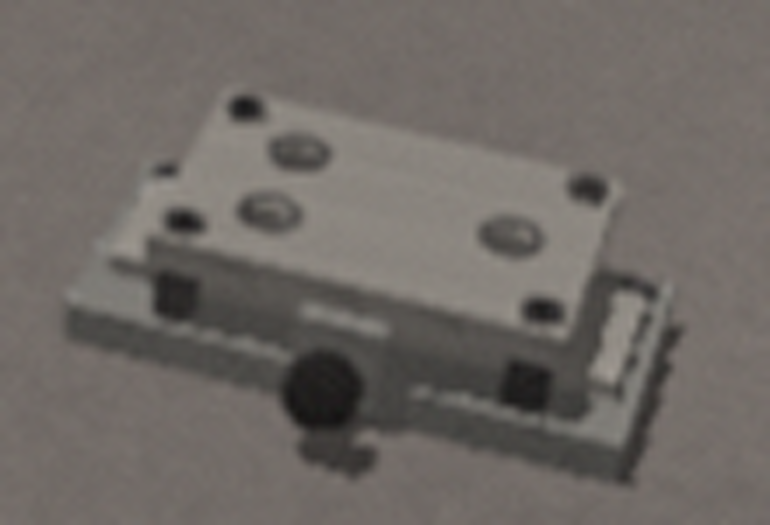

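The zooms resolve the features I need:
- z1 shows the block-top corners at (75,103), (718,132), (705,350), (57,320) and the cap top near (103,158).
- z2 shows the lone bush at (279,390), the pair at (216,195) and (311,191), and the plate edges.

Now converting these to positions.

```bash
python3 - <<'E'
from h import *
t=camera_params("top"); s=camera_params("side")
f=lambda u,v,ox,oy,k:((u+.5)/k-.5+ox,(v+.5)/k-.5+oy)
print("block",[atz(t,f(u,v,150,215,8),.066)[:2].round(4) for u,v in [(75,103),(718,132),(705,350),(57,320)]])
c=np.mean([atz(t,f(u,v,150,215,8),.066)[:2] for u,v in [(75,103),(718,132),(705,350),(57,320)]],0);print(c)
print("cap top",atz(t,f(103,158,150,215,8),.141)[:2], "deb",atz(t,f(330,183,150,215,8),.124)[:2],"pin",atz(t,f(540,196,150,215,8),.116)[:2])
print("cap side",atz(s,f(110,212,190,300,4),.141)[:2])
print("side block near corners",[atz(s,f(u,v,190,300,4),.066)[:2] for u,v in [(12,410),(150,490),(434,113)]])
b=[(216,195),(311,191),(279,390)]
print("bush top",[atz(t,f(u,v,385,240,6),.042)[:2].round(4) for u,v in b])
print("plate", [atz(t,f(u,v,385,240,6),.042)[:2].round(4) for u,v in [(146,115),(372,104),(402,452),(168,468)]])
print("bush side",[atz(s,f(u,v,360,180,7),.042)[:2].round(4) for u,v in [(270,212),(300,152),(512,236)]])
print(inverse_kinematics([.45,.31,.2],np.array([[0,1,0],[0,0,-1],[-1,0,0.]])))
E
```

```text
block [array([0.5837, 0.3102]), array([0.5798, 0.1602]), array([0.529 , 0.1609]), array([0.5328, 0.3107])]
[0.55631335 0.23549944]
cap top [0.55744395 0.28025981] deb [0.55596497 0.23529777] pin [0.55540224 0.19094593]
cap side [0.55558618 0.28361726]
side block near corners [array([0.5816697 , 0.31208637]), array([0.53297986, 0.31292748]), array([0.52882821, 0.16352207])]
bush top [array([ 0.5129, -0.1794]), array([ 0.5146, -0.2095]), array([ 0.4524, -0.1984])]
plate [array([ 0.5377, -0.1576]), array([ 0.5426, -0.2294]), array([ 0.4338, -0.2366]), array([ 0.4278, -0.1636])]
bush side [array([ 0.5116, -0.1778]), array([ 0.5138, -0.2076]), array([ 0.4522, -0.1972])]
[-0.79542381  0.31786631  0.14221976  1.91021122 -0.05582607  0.91726821
 -2.19707224]
```

```bash
python3 - <<'E'
from h import *
q0=sense()["joint_pos"]
for sg in (1,-1):
    R=np.array([[0,0,sg],[0,sg,0],[-1,0,0.]])
    for p in ([.5565,.282,.23],[.5565,.282,.106],[.4523,-.198,.2],[.4523,-.198,.11]):
        q=inverse_kinematics(p,R); print(sg,p,None if q is None else q.round(2))
R=np.array([[0,0,-1],[0,-1,0],[-1,0,0.]])
E
```

```text
1 [0.5565, 0.282, 0.23] [ 0.12  0.59 -0.97  1.65  0.52  1.18 -0.97]
1 [0.5565, 0.282, 0.106] [ 0.16  0.82 -1.07  1.75  0.81  1.08 -1.19]
1 [0.4523, -0.198, 0.2] [ 0.81  0.29 -0.57  1.99  0.2   0.91  0.13]
1 [0.4523, -0.198, 0.11] [ 0.76  0.42 -0.53  2.07  0.32  0.73  0.02]
-1 [0.5565, 0.282, 0.23] [ 0.22  0.7  -1.18  1.65  0.67  1.26  2.05]
-1 [0.5565, 0.282, 0.106] [ 0.21  0.89 -1.18  1.75  0.91  1.16  1.89]
-1 [0.4523, -0.198, 0.2] [-0.55  0.41  1.13  2.06 -0.45  0.95 -2.32]
-1 [0.4523, -0.198, 0.11] [-0.49  0.62  1.11  2.14 -0.76  0.86 -2.04]
```

```bash
python3 - <<'E'
from h import *
R=np.array([[0,0,1],[0,1,0],[-1,0,0.]])
t0=sense()["time_s"]; movep([.5565,.282,.24],R); s,im,d=snap("wrist","w1"); print(s["time_s"]-t0,s["position"],s["tcp_rot"].round(3))
cp=camera_params("wrist")
for P in ([.5565,.282,.141],[.5565,.282,.066]): print(proj(cp,P,s["position"],s["tcp_rot"]))
E
```

```text
3.5333 [0.5570243  0.28113261 0.23985519] [[ 0.     0.002  1.   ]
 [-0.     1.    -0.002]
 [-1.    -0.     0.   ]]
[[316.02185014 252.29052459]]
[[316.49975487 222.41426001]]
```

View pics/w1.png

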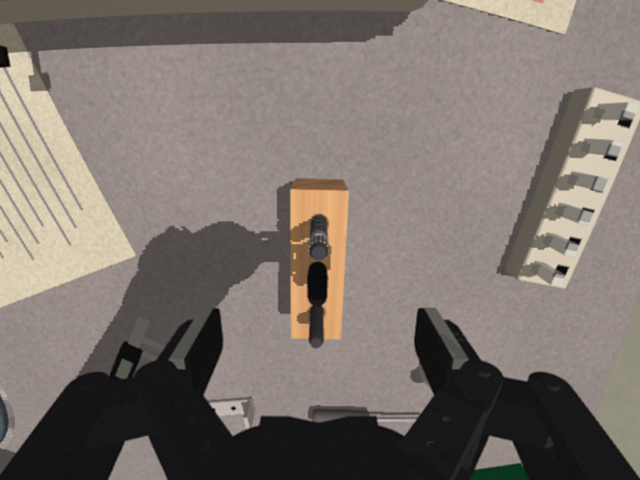

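The wrist view shows the punch cap centred near (318,250) between the open jaws, with the deburrer and pin punch below it. The predicted pixel was (316,252), so this agrees. I'll refine on a zoom.

```bash
python3 - <<'E'
from h import *
a=cv2.imread("pics/w1.png")
cv2.imwrite("pics/z5.png",cv2.resize(a[175:275,270:370],None,fx=6,fy=6,interpolation=cv2.INTER_CUBIC))
print(sense()["position"])
E
```

```text
[0.55695488 0.28127056 0.23989695]
```

View pics/z5.png

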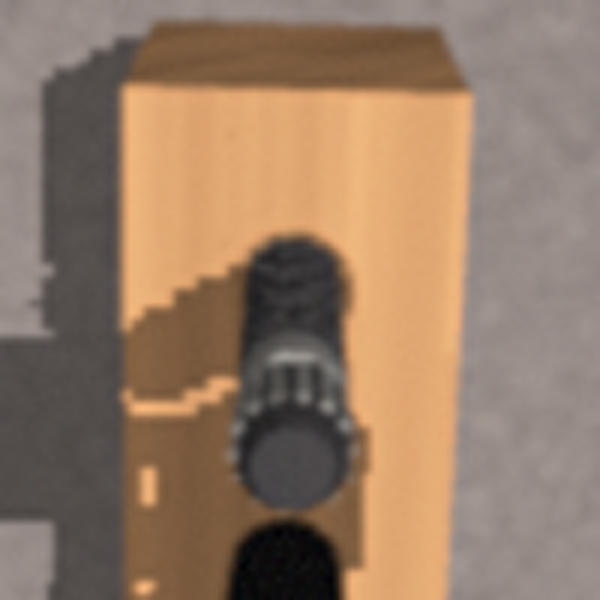

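```bash
python3 - <<'E'
from h import *
cp=camera_params("wrist"); z=np.load("w1.npz"); p,R=z["p"],z["R"]
f=lambda u,v:((u+.5)/6-.5+270,(v+.5)/6-.5+175)
c=atz(cp,f(293,457),.141,p,R); print("cap",c, "in tool dx,dy", c-p)
print([atz(cp,f(*q),.066,p,R)[:2] for q in ((123,85),(472,92),(296,265))])
E
```

```text
cap [0.55812001 0.28310796 0.141     ] in tool dx,dy [ 0.00109571  0.00197536 -0.09885519]
[array([0.5339405 , 0.31197251]), array([0.58383341, 0.31089758]), array([0.5586397 , 0.28534545])]
```

```bash
python3 - <<'E'
from h import *
command_gripper(.04)
R=np.array([[0,0,1],[0,1,0],[-1,0,0.]])
s=sense(); e=np.array([.5570,.2813])-np.array([.5565,.282])
print(s["time_s"],s["position"])
move_l([.5578,.2823,.105],R,feed=.12)
s=sense(); print(s["time_s"],s["position"],s["wrist_force"])
command_gripper(.005,70)
s=sense(); print(s["time_s"],s["position"],s["wrist_force"],s["ft_torque"],s["finger_gap"])
snap("wrist","w2")
E
```

```text
4.2417 [0.55648384 0.2820124  0.23996954]
5.5167 [0.55826493 0.28278002 0.10593514] [ 1.02539034 -1.15191926 -0.68235233]
5.875 [0.55822343 0.28250098 0.10567565] [ 0.68912257 -0.82226116  3.49625647] [-0.02525321 -0.05695948  0.01456965] 0.012513015017663148
```

View pics/w2.png

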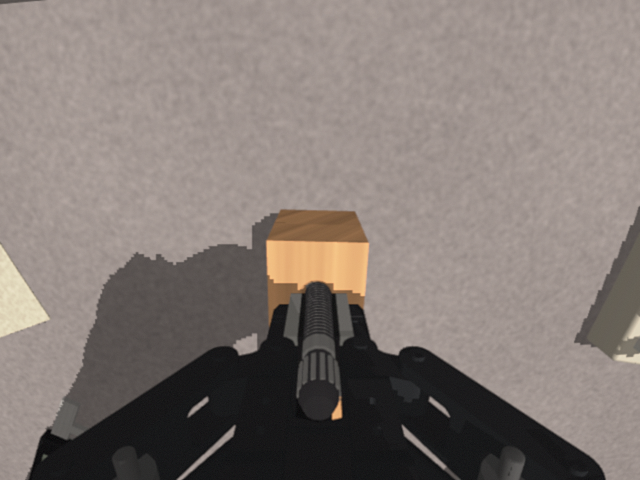

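The wrist view shows the jaws closed on the ringed barrel, with the cap near (320,395), upright in the jaws. Next is lift, check, and carry to above the jig.

```bash
python3 - <<'E'
from h import *
R=np.array([[0,0,1],[0,1,0],[-1,0,0.]])
s=sense(); print(s["time_s"],s["position"],s["wrist_force"].round(2)); np.save("grasp.npy",s["position"])
p=s["position"]
move_l([p[0],p[1],.125],R,feed=.04); s=sense(); print(s["position"],s["wrist_force"].round(2),s["finger_gap"])
move_l([p[0],p[1],.255],R,feed=.15); s=sense(); print(s["position"],s["wrist_force"].round(2),s["finger_gap"])
movep([.4523,-.198,.19],R); sleep(.3)
s=sense(); print(s["time_s"],s["position"],s["wrist_force"].round(2),s["finger_gap"])
snap("wrist","w3");snap("side","s3");snap("top","t3"); print(sense()["position"])
E
```

```text
5.925 [0.55821889 0.28253841 0.10564377] [0.58 0.11 3.  ]
[0.55816337 0.28240036 0.1249518 ] [-0.38 -0.13 -1.89] 0.012429673159910217
[0.55783299 0.28193178 0.25384739] [-0.04  0.45 -0.97] 0.012279332370861025
9.7 [ 0.45258658 -0.19754356  0.19005447] [ 0.26 -0.16 -1.62] 0.012732182851369225
[ 0.45239248 -0.1978446   0.19000131]
```

View pics/w3.png

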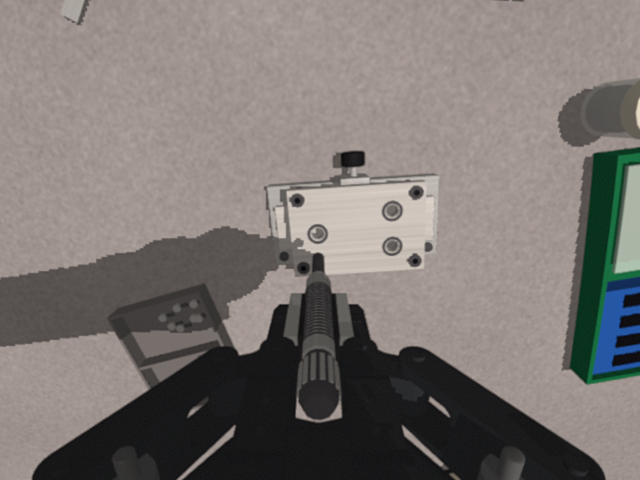

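View pics/s3.png

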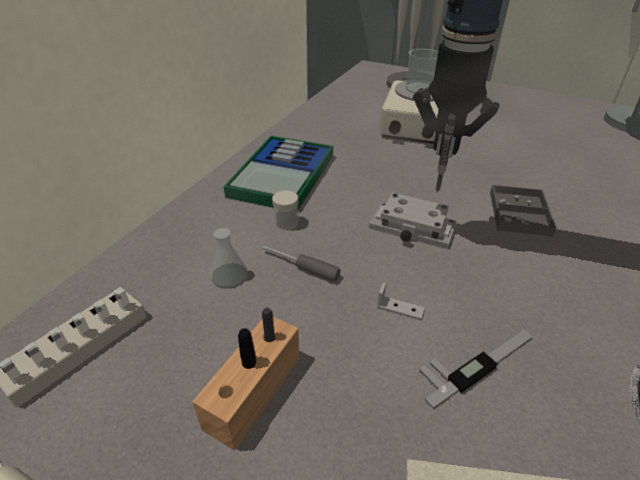

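The wrist view shows the punch held with its tip near (318,256) and the lone bush at (318,233). The side view shows the punch hole empty and the nose above the jig at (438,187). I'll zoom in for the offset.

```bash
python3 - <<'E'
from h import *
a=cv2.imread("pics/w3.png"); cv2.imwrite("pics/z6.png",cv2.resize(a[210:310,270:370],None,fx=6,fy=6,interpolation=cv2.INTER_CUBIC))
a=cv2.imread("pics/s3.png"); cv2.imwrite("pics/z7.png",cv2.resize(a[100:250,370:470],None,fx=4,fy=4,interpolation=cv2.INTER_CUBIC))
E
```

```text
(no output)
```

View pics/z6.png

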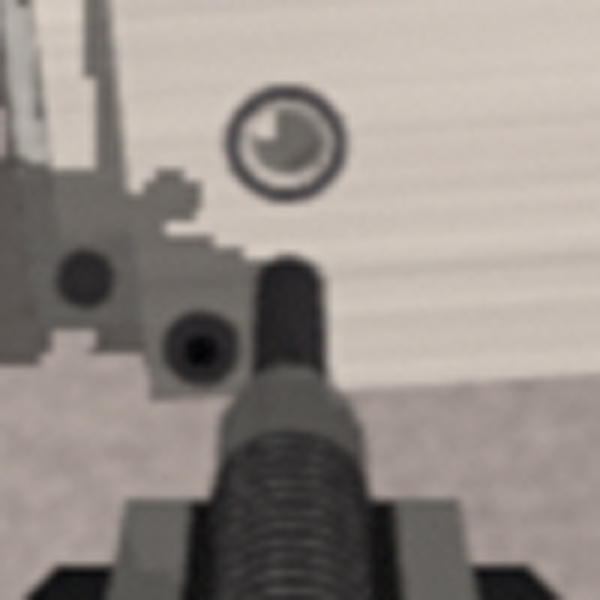

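View pics/z7.png

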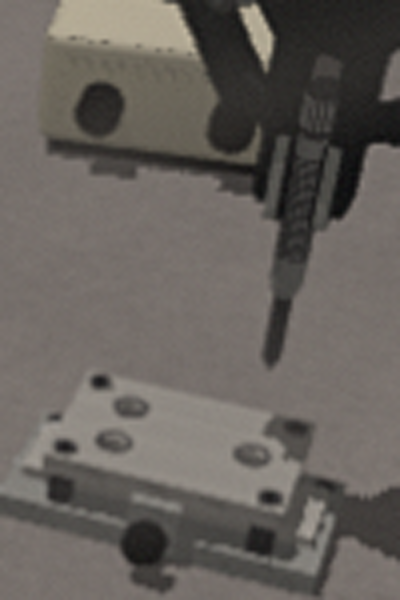

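```bash
python3 - <<'E'
from h import *
cp=camera_params("wrist"); z=np.load("w3.npz"); p,R=z["p"],z["R"]
a=z["im"][:,:,::-1]
cv2.imwrite("pics/z8.png",cv2.resize(a[330:430,270:370],None,fx=6,fy=6,interpolation=cv2.INTER_CUBIC))
f=lambda u,v:((u+.5)/6-.5+270,(v+.5)/6-.5+210)
b=atz(cp,f(287,143),.042,p,R); print("bush",b)
tz=p[2]-.0996
e=atz(cp,f(289,257),tz+.006,p,R); tip=np.array([e[0],e[1]-.004,tz]); print("tip",tip,"tip-p",tip-p,"need",b-tip)
# side bush / tip
s=camera_params("side"); g=lambda u,v:((u+.5)/4-.5+370,(v+.5)/4-.5+100)
print("side bush",atz(s,g(253,455),.042),"side tip",atz(s,g(270,366),tz), "cap", atz(s,g(328,68),tz+.135))
E
```

```text
bush [ 0.45293495 -0.19868486  0.042     ]
tip [ 0.45324159 -0.19873764  0.09045447] tip-p [ 0.00065501 -0.00119409 -0.0996    ] need [-3.06641827e-04  5.27879082e-05 -4.84544707e-02]
side bush [ 0.45184641 -0.19706464  0.042     ] side tip [ 0.45230851 -0.19701145  0.09045447] cap [ 0.45476549 -0.20665556  0.22545447]
```

View pics/z8.png

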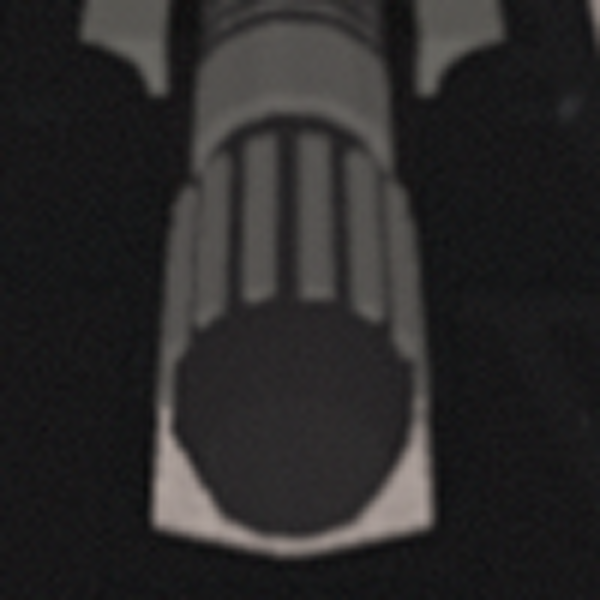

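```bash
python3 - <<'E'
from h import *
cp=camera_params("wrist"); z=np.load("w3.npz"); p,R=z["p"],z["R"]
f=lambda u,v,ox,oy,k=6:((u+.5)/k-.5+ox,(v+.5)/k-.5+oy)
print("cap-p",atz(cp,f(294,416,270,330),p[2]+.0354,p,R)-p)
z2=np.load("w2.npz"); a=z2["im"][:,:,::-1]
cv2.imwrite("pics/z9.png",cv2.resize(np.hstack([a[260:430,270:370],z["im"][260:430,270:370,::-1]]),None,fx=3.4,fy=3.4,interpolation=cv2.INTER_CUBIC))
s=camera_params("side"); a=np.load("s3.npz")["im"][:,:,::-1]
# overlay predicted upright axis
tip=p+[.00065,-.0012,-.0996]
im=a[90:210,400:500].copy(); im=cv2.resize(im,None,fx=5,fy=5,interpolation=cv2.INTER_CUBIC)
for h in (0,.045,.112,.135):
    u=proj(s,tip+[0,0,h])[0]; q=((u-[400,90]+.5)*5-.5).round().astype(int); cv2.circle(im,tuple(int(i) for i in q),3,(0,0,255),-1)
im=cv2.convertScaleAbs(im,alpha=2)
cv2.imwrite("pics/z10.png",im)
E
```

```text
cap-p [0.00099618 0.00374722 0.0354    ]
```

View pics/z10.png

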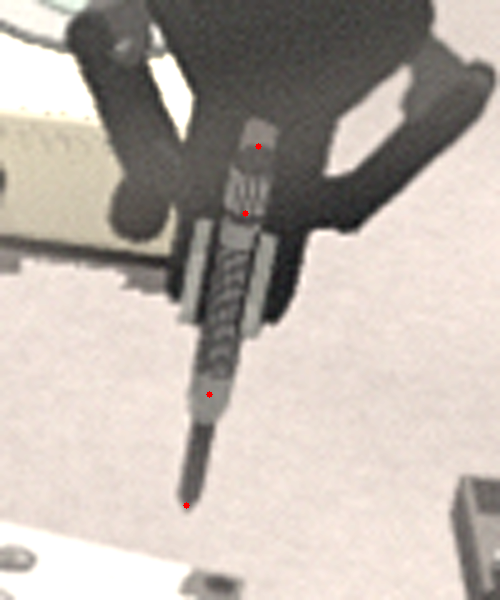

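View pics/z9.png

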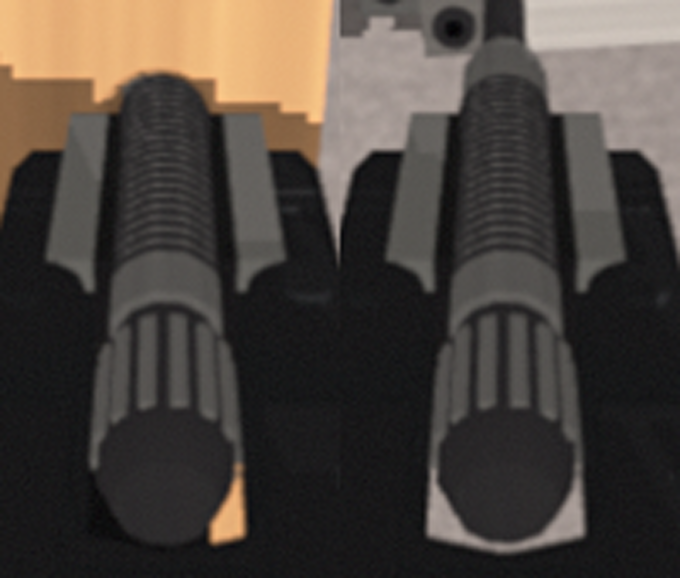

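```bash
python3 - <<'E'
from h import *
from scipy.optimize import least_squares
cp=camera_params("wrist"); z=np.load("w3.npz"); p,R=z["p"],z["R"]
row=lambda v,oy:(v+.5)/6-.5+oy
obs=[(6,4,row(257,210)),(38,4.8,row(365,210)),(114,6.8,row(115,330)),(135,6.8,row(300,330)),(135,-6.8,row(535,330))]
def pts(y,zz,t):
    return [p+np.array([.0007,y+np.cos(t)*r*1e-3+np.sin(t)*h*1e-3,zz+np.cos(t)*h*1e-3-np.sin(t)*r*1e-3]) for h,r,_ in obs]
def res(v,full=True): return proj(cp,np.array(pts(*v)),p,R)[:,1]-[o[2] for o in obs]
print("nominal",res([-.0012,-.0996,0]))
s=least_squares(res,[-.0012,-.0996,0]);print(s.x,np.degrees(s.x[2]),s.fun)
s=least_squares(lambda v:res([v[0],v[1],0]),[-.0012,-.0996]);print("upright",s.x,s.fun)
s=least_squares(lambda v:res([v[0],-.0996,v[1]]),[-.0012,0]);print("fixz",s.x,s.fun)
# without rim
E
```

```text
nominal [8.45945953e-03 4.55286462e-01 2.28907170e+00 1.45559555e+01
 8.96253200e+00]
[-0.00383486 -0.10421455  0.01711116] 0.9803970844899164 [ 1.07896424  0.33194966 -4.09209367  4.28737446 -1.57306734]
upright [-0.00431889 -0.10719407] [ 0.36943492  0.1239576  -3.23820206  4.93467111 -2.53624329]
fixz [-0.00248487  0.03778852] [ 1.42875193  0.07085972 -5.35329741  3.68289516  0.28281935]
```

```bash
python3 - <<'E'
from h import *
R=np.array([[0,0,1],[0,1,0],[-1,0,0.]])
move_l([.4522,-.1975,.1475],R,feed=.06); sleep(.4)
s,im,d=snap("wrist","w4"); print(s["time_s"],s["position"],s["wrist_force"])
s2,im2,d=snap("side","s4")
a=cv2.resize(im[210:310,270:370,::-1],None,fx=5,fy=5,interpolation=cv2.INTER_CUBIC)
b=cv2.resize(im2[150:250,390:490,::-1],None,fx=5,fy=5,interpolation=cv2.INTER_CUBIC)
cv2.imwrite("pics/z11.png",a);cv2.imwrite("pics/z12.png",cv2.convertScaleAbs(b,alpha=1.6))
E
```

```text
11.1083 [ 0.45225992 -0.19758724  0.14764522] [-0.37513977 -0.68244326 -0.95816104]
```

View pics/z11.png

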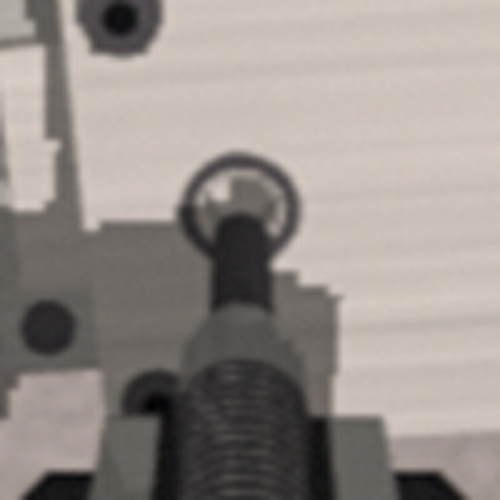

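View pics/z12.png

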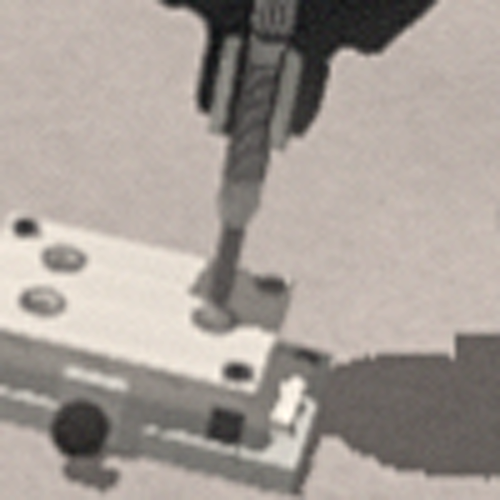

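```bash
python3 - <<'E'
from h import *
cp=camera_params("wrist"); z=np.load("w4.npz"); p,R=z["p"],z["R"]
f=lambda u,v:((u+.5)/5-.5+270,(v+.5)/5-.5+210)
b=atz(cp,f(240,212),.042,p,R); tz=p[2]-.0996
e=atz(cp,f(243,215),tz+.006,p,R); tip=np.array([e[0],e[1]-.004,tz]); print("bush",b,"tip-p",tip-p,"need",b-tip, "ringw", atz(cp,f(300,212),.042,p,R)[0]-atz(cp,f(180,212),.042,p,R)[0])
s=camera_params("side"); g=lambda u,v:((u+.5)/5-.5+390,(v+.5)/5-.5+150)
print("side bush",atz(s,g(214,317),.042),"tip",atz(s,g(220,303),tz))
E
```

```text
bush [ 0.45281699 -0.19903222  0.042     ] tip-p [ 0.00096689 -0.0013516  -0.0996    ] need [-4.09816812e-04 -9.33784690e-05 -6.04521722e-03] ringw 0.016729442778222525
side bush [ 0.4529461  -0.19778127  0.042     ] tip [ 0.45199735 -0.19870833  0.04804522]
```

The wrist zoom shows the nose rim at (243,216) over the bush ring centred near (240,211), so it needs about −0.4 mm in x. The side zoom shows the nose over the lone bush at (215,315). I'll lower it slowly with a force guard.

```bash
python3 - <<'E'
from h import *
R=np.array([[0,0,1],[0,1,0],[-1,0,0.]])
move_l([.4520,-.1976,.1465],R,feed=.02); sleep(.2)
s=sense(); f0=s["wrist_force"]; print(s["time_s"],s["position"],f0)
r=move_l([.4520,-.1976,.1326],R,feed=.015,until_force=4)
s=sense(); print(r,s["time_s"],s["position"],s["wrist_force"]-f0)
snap("side","s5")
E
```

```text
11.6583 [ 0.45202708 -0.19757272  0.1465023 ] [-1.56286057  0.13373712 -2.28978086]
False 12.7333 [ 0.45207618 -0.19761779  0.13268706] [ 1.56977259 -1.06162452  0.38427989]
```

```bash
python3 - <<'E'
from h import *
R=np.array([[0,0,1],[0,1,0],[-1,0,0.]])
sleep(.2); f0=np.mean([sense()["wrist_force"] for _ in range(5)],0); print(f0)
r=move_l([.4520,-.1976,.1160],R,feed=.006,until_force=4)
s=sense(); print(r,s["time_s"],s["position"],s["wrist_force"]-f0,s["ft_torque"],s["finger_gap"])
sleep(.3); s=sense(); print(s["time_s"],s["position"],s["wrist_force"]-f0)
snap("side","s6")
E
```

```text
[-0.73993498 -0.20170638 -2.58524562]
True 14.9083 [ 0.45206823 -0.19762049  0.11972824] [1.45371753 0.55813616 6.40930017] [-0.02859213  0.00623726 -0.02345177] 0.012225390514097264
15.2083 [ 0.45190954 -0.19762262  0.11943342] [0.67347793 0.80343937 7.02636149]
```

```bash
python3 - <<'E'
from h import *
R=np.array([[0,0,1],[0,1,0],[-1,0,0.]])
f0=np.array([-.74,-.2,-2.3])
for z in np.arange(.1185,.1108,-.001):
    r=move_l([.4519,-.1976,z],R,feed=.004,until_force=9)
    s=sense(); f=s["wrist_force"]-f0
    print(round(s["time_s"],2),round(z,4),r,s["position"].round(5),f.round(2),round(s["finger_gap"],5))
    if f[2]>16 or abs(f[0])>5 or abs(f[1])>5: print("stop"); break
E
```

```text
15.63 0.1185 False [ 0.45199 -0.19762  0.11871] [ 1.29 -0.34  9.19] 0.01225
16.03 0.1175 False [ 0.45204 -0.19761  0.11789] [ 0.71 -0.6  10.13] 0.01244
16.43 0.1165 False [ 0.45209 -0.19758  0.11705] [ 0.27  0.1  12.53] 0.0122
16.83 0.1155 False [ 0.45208 -0.19762  0.11617] [-0.45  0.53 13.08] 0.01233
17.23 0.1145 False [ 0.45217 -0.19761  0.11531] [ 0.16  0.5  14.19] 0.01222
17.63 0.1135 False [ 0.4521  -0.1976   0.11405] [-0.72 -0.2  12.  ] 0.01233
18.03 0.1125 False [ 0.45194 -0.1976   0.11258] [ 1.08 -0.64  5.95] 0.01239
18.43 0.1115 False [ 0.45194 -0.19762  0.11153] [1.05 1.1  7.06] 0.0123
```

Contact came at TCP z ≈ 0.120. Force peaked at about 14 N after 5 mm, then fell to 6–7 N by 8.4 mm, so the snap is complete and short of the end stop. I'll lift out and carry back.

```bash
python3 - <<'E'
from h import *
R=np.array([[0,0,1],[0,1,0],[-1,0,0.]])
move_l([.4520,-.1976,.125],R,feed=.02); s=sense(); print(s["position"],s["wrist_force"].round(2))
move_l([.4520,-.1976,.165],R,feed=.06); s=sense(); print(s["position"],s["wrist_force"].round(2))
move_l([.4520,-.1976,.255],R,feed=.15)
g=np.load("grasp.npy"); print(g)
movep([g[0],g[1],.255],R); sleep(.3)
s,im,d=snap("wrist","w6"); print(s["time_s"],s["position"],s["wrist_force"],s["finger_gap"])
s2,im2,_=snap("side","s7")
z=np.load("w3.npz")["im"]
cv2.imwrite("pics/z13.png",cv2.resize(np.hstack([z[240:430,270:370,::-1],im[240:430,270:370,::-1]]),None,fx=3.1,fy=3.1,interpolation=cv2.INTER_CUBIC))
cv2.imwrite("pics/z14.png",cv2.resize(im2[180:440,150:350,::-1],None,fx=2.3,fy=2.3,interpolation=cv2.INTER_CUBIC))
E
```

```text
[ 0.4514925  -0.19757591  0.12465488] [-0.55 -0.09 -1.15]
[ 0.4516721  -0.19769838  0.16483256] [ 0.68  0.25 -2.62]
[0.55821889 0.28253841 0.10564377]
22.9167 [0.55856058 0.28180458 0.25507497] [-0.0032134  -0.11484398 -1.55510823] 0.012244020164922832
```

View pics/z13.png

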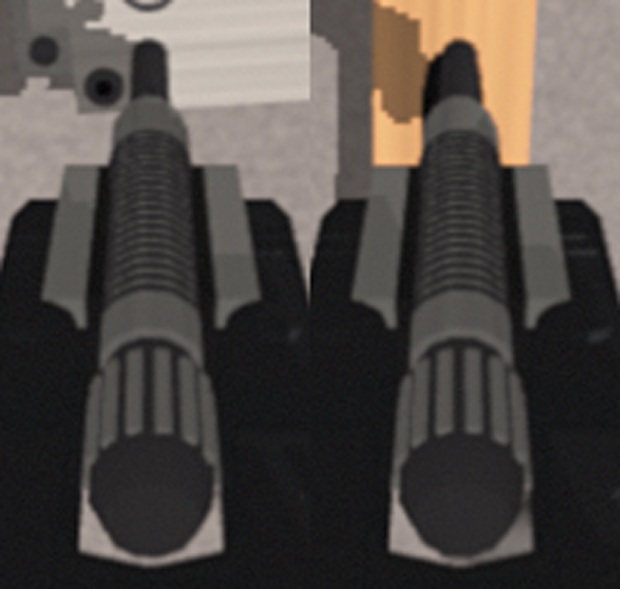

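View pics/z14.png

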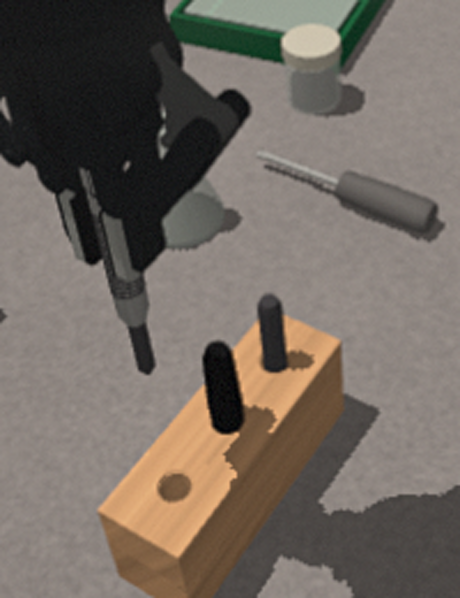

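The grip picture is identical before and after (left and right halves match), so there was no slip. The side view shows the empty hole at (174,487) in the zoom. I'll lower to just above it and compare tip and hole.

```bash
python3 - <<'E'
from h import *
R=np.array([[0,0,1],[0,1,0],[-1,0,0.]])
g=np.load("grasp.npy")
move_l([g[0],g[1],.174],R,feed=.1); sleep(.4)
s,im,d=snap("wrist","w7"); print(s["time_s"],s["position"],s["wrist_force"])
s2,im2,_=snap("side","s8")
cv2.imwrite("pics/z15.png",cv2.resize(im[200:300,270:370,::-1],None,fx=6,fy=6,interpolation=cv2.INTER_CUBIC))
cv2.imwrite("pics/z16.png",cv2.convertScaleAbs(cv2.resize(im2[330:430,180:280,::-1],None,fx=5,fy=5,interpolation=cv2.INTER_CUBIC),alpha=1.4))
E
```

```text
24.375 [0.55831156 0.28253945 0.17423879] [ 1.19186137 -0.0803915  -2.08304416]
```

View pics/z15.png

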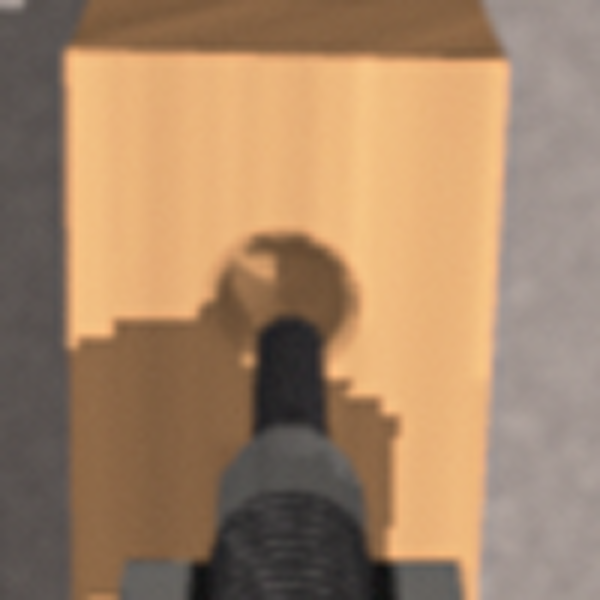

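View pics/z16.png

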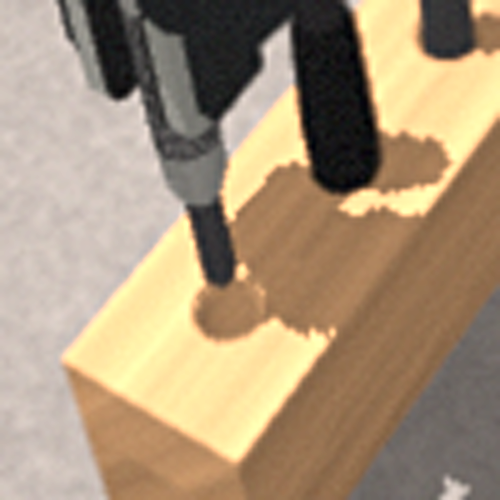

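```bash
python3 - <<'E'
from h import *
cp=camera_params("wrist"); z=np.load("w7.npz"); p,R=z["p"],z["R"]
f=lambda u,v:((u+.5)/6-.5+270,(v+.5)/6-.5+200)
g=lambda P:((proj(cp,P,p,R)[0]-[270,200]+.5)*6-.5)
tz=p[2]-.0996
e=atz(cp,f(291,318),tz+.006,p,R); tip=np.array([e[0],e[1]-.004,tz]); print("tip-p",tip-p)
# hole: rim (outer chamfer dia 19) left 213, right 358, top 232
L=atz(cp,f(213,298),.066,p,R);Rr=atz(cp,f(358,298),.066,p,R);T=atz(cp,f(286,232),.066,p,R); print(L,Rr,T,"w",Rr[0]-L[0])
h=np.array([(L[0]+Rr[0])/2,T[1]-.0095]); print("hole",h,"need",h-tip[:2])
A=atz(cp,f(66,50),.066,p,R);B=atz(cp,f(508,60),.066,p,R); print("block end",A,B, (A+B)/2)
s=camera_params("side"); k=lambda u,v:((u+.5)/5-.5+180,(v+.5)/5-.5+330)
print("side hole",atz(s,k(231,308),.066),"tip",atz(s,k(222,284),tz))
# overlay
im=cv2.resize(z["im"][200:300,270:370,::-1],None,fx=6,fy=6,interpolation=cv2.INTER_CUBIC)
for t in np.linspace(0,6.28,40):
    q=g([h[0]+.0095*np.cos(t),h[1]+.0095*np.sin(t),.066]); cv2.circle(im,tuple(int(i) for i in q.round()),2,(0,0,255),-1)
cv2.imwrite("pics/z17.png",im)
E
```

```text
tip-p [ 0.00090119 -0.00131217 -0.0996    ]
[0.55007788 0.28222022 0.066     ] [0.56707227 0.2822169  0.066     ] [0.55864017 0.29036179 0.066     ] w 0.016994385525957556
hole [0.55857508 0.28086179] need [-0.00063767 -0.00036548]
block end [0.53387827 0.31194895 0.066     ] [0.5837024  0.31078903 0.066     ] [0.55879033 0.31136899 0.066     ]
side hole [0.55683948 0.28304151 0.066     ] tip [0.55815659 0.28281768 0.07463879]
```

View pics/z17.png

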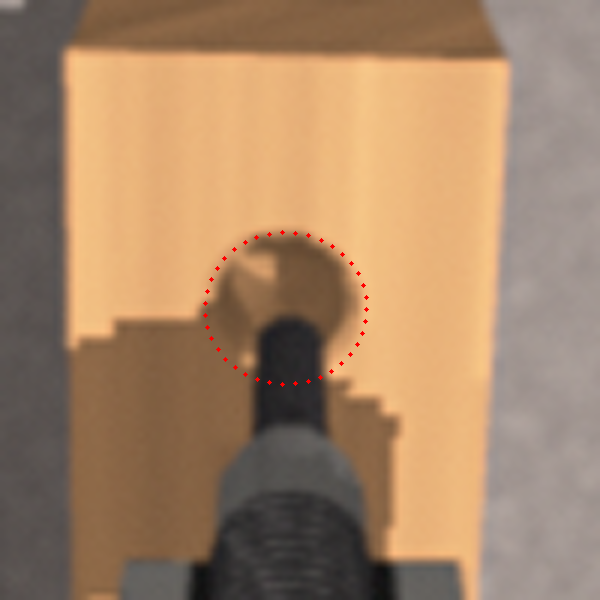

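```bash
python3 - <<'E'
from h import *
R=np.array([[0,0,1],[0,1,0],[-1,0,0.]])
x,y=.5577,.2825
move_l([x,y,.170],R,feed=.02); sleep(.2); s=sense(); f0=s["wrist_force"]; print(s["position"],f0)
for z in (.142,.128,.112):
    r=move_l([x,y,z],R,feed=.025,until_force=4.)
    s=sense(); print(r,round(s["time_s"],2),s["position"].round(5),(s["wrist_force"]-f0).round(2),s["ft_torque"].round(3))
    if r: break
E
```

```text
[0.55774179 0.2825401  0.17004407] [ 0.82217136 -0.34177056 -2.10047606]
False 26.29 [0.55777 0.28261 0.14219] [-0.61  0.32 -0.42] [ 0.015 -0.018 -0.016]
False 27.0 [0.5577  0.28259 0.128  ] [-1.21  0.35 -0.34] [0.004 0.009 0.028]
False 27.79 [0.55773 0.28262 0.11208] [-0.99  0.19  1.26] [-0.001 -0.005  0.047]
```

```bash
python3 - <<'E'
from h import *
R=np.array([[0,0,1],[0,1,0],[-1,0,0.]])
x,y=.5577,.2825
sleep(.2); f0=np.mean([sense()["wrist_force"] for _ in range(3)],0); print(f0,sense()["position"])
r=move_l([x,y,.1042],R,feed=.006,until_force=3.5)
s=sense(); print(r,round(s["time_s"],2),s["position"].round(5),(s["wrist_force"]-f0).round(2))
sleep(.2); s=sense(); print(s["position"].round(5),(s["wrist_force"]-f0).round(2))
E
```

```text
[ 0.3390782  -0.14744276 -1.1461102 ] [0.5577807  0.28258459 0.11220057]
True 29.0 [0.55768 0.28252 0.10552] [0.28 0.34 4.9 ]
[0.55765 0.28241 0.10521] [ 0.2  -0.25  5.62]
```

```bash
python3 - <<'E'
from h import *
R=np.array([[0,0,1],[0,1,0],[-1,0,0.]])
x,y=.5577,.2825
move_l([x,y,.1055],R,feed=.005); s=sense(); print(s["position"].round(5),s["wrist_force"].round(2))
command_gripper(.04,20); s=sense(); print(s["time_s"],s["position"].round(5),s["wrist_force"].round(2),s["finger_gap"])
move_l([x,y,.18],R,feed=.06); move_l([x,y,.24],R,feed=.12); sleep(.3)
s,im,d=snap("wrist","w9"); print(s["time_s"],s["position"])
s2,im2,_=snap("side","s9"); snap("top","t9")
cv2.imwrite("pics/z18.png",cv2.resize(im[175:275,270:370,::-1],None,fx=6,fy=6,interpolation=cv2.INTER_CUBIC))
cv2.imwrite("pics/z19.png",cv2.resize(im2[300:445,190:310,::-1],None,fx=4,fy=4,interpolation=cv2.INTER_CUBIC))
E
```

```text
[0.55765 0.28247 0.10545] [0.19 0.08 3.73]
30.0083 [0.55744 0.2822  0.10504] [0.58 0.3  0.06] 0.040274276482711854
32.35 [0.55753419 0.2822966  0.23932721]
```

View pics/z18.png

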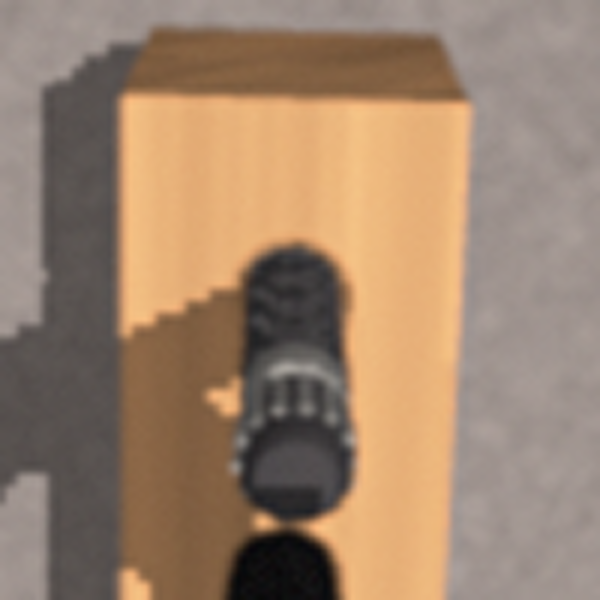

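View pics/s9.png

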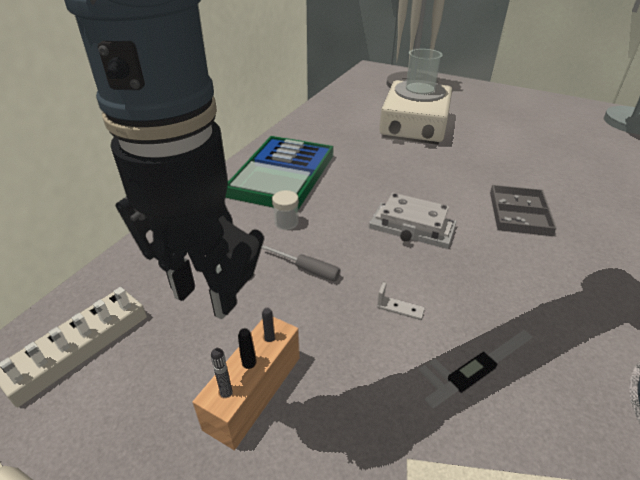

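View pics/z19.png

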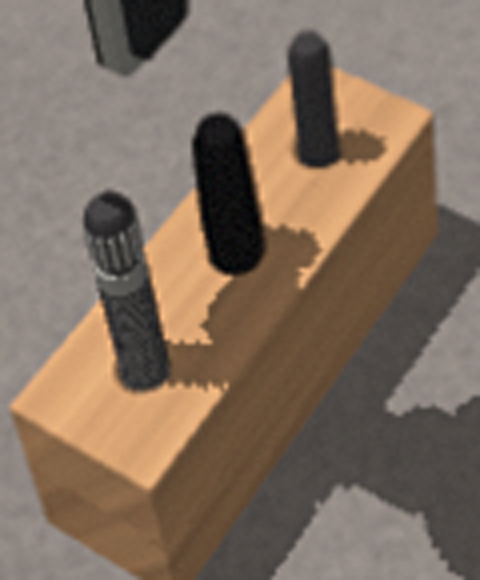

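The punch stands seated in its original hole, its cap at the same pixel as in the first side image ((110,212) in the zoom). The other tools, the jig, bracket, screwdriver, flask and jar look unmoved, and the gripper is clear. Handing in.

```bash
python3 - <<'E'
from rig import *
s=sense(); print(s["time_s"],s["wrist_force"].round(2)); print(finish_job())
E
```

```text
32.5 [ 0.21 -0.21  0.61]
the job is handed in; nothing more can be done
None
```

The punch was snapped once in the lone bush and is back upright in its own hole. I handed the job in at 32.5 s of the 64 s allowed.

- **Press:** The nose met the blank about 22 mm below the bush mouth. I pressed straight down in slow steps at about 4 mm/s. Force rose to about 14 N at 5 mm of travel, then fell to 6–7 N, and I stopped at about 8.4 mm, short of the 11 mm end stop. Sideways force stayed around 1 N and the grip did not slip.
- **Elsewhere:** Outside the bush, the most the nose felt was about 5.6 N, when seating it back in the block. That is below the roughly 6 N at which it starts to move.
- **Return:** The punch touched the hole floor at the same tool height as when I gripped it (within 0.2 mm). In the last pictures it stands where it did at the start.
- **Last checks:** The other tools, jig, bracket, screwdriver, flask and jar look unmoved, and the gripper was clear. No check failed. The cameras disagreed by 1–3 mm in absolute position, so I set the fits from tip-to-hole offsets in the wrist pictures.

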